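Hold a drill template and blank against the sprung stop

TASK

Lay the plain blank plate on the bed of the jig between its two scribed lines, square to the stop, and stack the drill template (the plate with four bushings, bushings up) squarely on it, edges in line; then let go and push the pair together endways, touching only the plates, up against the sprung stop until it has given about half of its 20 mm travel, its face level with the middle mark (a steady push of about 8 N, never bottoming the stop). Finish there: your program ends while still holding that push on both plates, so that a colleague can clamp and drill them. Leave the other things on the bench where they are.

Things in the scene. Friction and masses are not known exactly. Their poses are not given: they have to be found in the camera images.
- blank: plain flat aluminium plate, 80 (its x) x 50 (its y) x 14 mm thick (z), 0.10 to 0.21 kg, loose, lying flat on the bench. Origin: centre of its underside. To be the lower plate; either end may face the stop.
- template: drill template: flat steel plate 80 (its x) x 50 (its y) x 14 mm thick (z), with four small brass bushings near its corners, 11 mm across, standing 3 mm up from its top face; 0.25 to 0.51 kg, loose, lying flat, bushings up. Origin: centre of its underside. To be the upper plate; either end may face the stop.
- jig: drilling jig, dark steel, fixed; place and direction vary. Origin on the bench surface; x = pushing direction, from the open near end to the stop; y to its left. Flat bed, top z = 8 mm, x -85 to 130, y -60 to 60 mm, open at the near end and sides; lines scribed along x at y = -28 and 28 mm. Stop face at x = 50 mm at rest; grey spring housing behind it, x 92 to 118 mm, up to z = 46 mm.
- bed_spot (a point): point on the bed between the scribed lines, at jig x = -15, y = 0, z = 8 mm: a plate with its centre here lies 25 mm clear of the stop. Axes as the jig's.
- mid_mark (a point): middle mark (half travel, jig x = 60 mm) on top of the scale bar, a low bar left of the stop at jig x 28 to 84, y 51 to 59 mm, up to z = 28 mm; its other two dark marks, at x = 50 and 70 mm, are the stop face at rest and bottomed.
- stop_face (a point): point on the front face of the sprung stop, at its middle, at bed height; it moves with the stop. Axes as the jig's. The stop is an upright steel bar 90 mm wide (y), 12 mm thick, from 2 to 36 mm above the bed, on two guide rods.
- stop (a joint): travel of the sprung stop along the jig's +x, m: 0 at rest, 0.020 bottomed; spring 0.8 N per mm, no preload, so 0.010 is half travel and 8 N. It returns by itself.
- e_core_a: bystander: black ferrite E core, 21 x 42 x 15 mm, origin at the centre of its underside
- bobbin_b: bystander: pale coil former, 22 x 27 x 32 mm, origin at the centre of its underside
- yellow_tape: bystander: roll of yellow tape lying flat, 62 mm across, 14 mm high, origin at the centre of its underside
- marker_pen: bystander: white and blue marker pen lying near the bench's front edge, 17 x 135 x 16 mm, origin at the centre of the underside
Not all that is in view belongs to the job. Leave any pink look-alike of the blank alone.

How it is judged:
On the way, in this order (a step that is already met when the one before it is completed fails the run):
1. the blank lies flat on the jig's bed, centred between the lines and square, the template not yet on it (z of blank in the frame of jig between 0.0055 and 0.0105 m and y of blank in the frame of jig between -0.01 and 0.01 m and angle between blank's own z axis and vertical below 0.06 rad and angle between the x axis of blank and the x axis of jig, either way round below 0.12 rad and x of blank in the frame of jig between -0.06 and 0.02 m and horizontal distance between template and blank above 0.1 m and contact force between the fingers and blank below 0.2 N), for 0.2 s.
2. the template lies flat and square on the blank, both let go, the stop at rest (z of blank in the frame of jig between 0.0055 and 0.0105 m and y of blank in the frame of jig between -0.01 and 0.01 m and angle between blank's own z axis and vertical below 0.06 rad and z of template in the frame of blank between 0.0115 and 0.0165 m and y of template in the frame of blank between -0.005 and 0.005 m and angle between the x axis of template and the x axis of blank, either way round below 0.07 rad and x of template in the frame of blank between -0.006 and 0.006 m and contact force between the fingers and template below 0.2 N and contact force between the fingers and blank below 0.2 N and value of joint stop below 0.003 m), for 0.2 s.
At the end, for the whole second after the job is handed in: Blank flat on the bed, centred within 10 mm, square within 0.06 rad; template on it, sides within 5 mm, ends 3 mm, 0.07 rad; both within 2 mm of the stop face, template pressing on it; stop steady at 6 to 14 mm (5 to 11 N), pushed by the fingers on the plates only (z of blank in the frame of jig between 0.0055 and 0.0105 m and y of blank in the frame of jig between -0.01 and 0.01 m and angle between blank's own z axis and vertical below 0.06 rad and z of template in the frame of blank between 0.0115 and 0.0165 m and y of template in the frame of blank between -0.005 and 0.005 m and angle between the x axis of template and the x axis of blank, either way round below 0.07 rad and x of template in the frame of blank between -0.003 and 0.003 m and angle between the x axis of blank and the x axis of jig, either way round below 0.06 rad and x of each of blank, template in the frame of stop_face above -0.042 m and value of joint stop between 0.006 and 0.014 m and velocity of joint stop between -0.005 and 0.005 m/s and contact force between template and jig above 0.3 N and contact force between the fingers and jig below 0.3 N and (contact force between the fingers and blank above 1 N or contact force between the fingers and template above 1 N)); the arm keeps its last pose, push and grip.
It fails at once if the sprung stop is driven to its end (over 19 mm) (value of joint stop above 0.019 m).
It fails at once if another thing on the bench is moved by more than 30 mm (distance of any of e_core_a, bobbin_b, yellow_tape, marker_pen from where it was at the start of the episode above 0.03 m).
It also fails if it takes over 69 s, if anything falls off the work surface, if the arm or the gripper's body presses on something with over 40 N, if the wrist force passes 120 N, or if a joint passes its speed limit or range.

ROBOT

A 6-joint arm with a two-finger parallel gripper is mounted at the origin on a cart in front of the work surface, level with it; the furniture and walls round the work are solid. World frame = base frame: x ahead of the robot, y to its left, z up, the work surface at z = 0. Lengths are in m, angles in rad, forces in N, time in s.
With the tool pointing down it reaches from about 0.25 to 0.775 m from the base axis. Payload 4 kg.
Tool frame: the origin (TCP) lies between the finger pads; the fingertips stand 14 mm ahead of it and the grasp point (between the pads) lies 5 mm behind it (robot.nose_length is the distance from the TCP to the fingertips, in m); z points along the fingers, y is the direction in which the jaws open and shut (so a half turn about z gives the same grasp; the last joint's range is limited). The gripper opens to 94 mm and grips with 3 to 60 N. Pads are 16 mm wide; open, the fingers measure 119 mm over their backs; the gripper's body (75 mm by 177 mm) begins 78 mm behind the grasp point.
Start: joints at [1.19, 0.087, 1.371, -0, 1.684, -0.103], TCP at [0.151, 0.529, 0.22] pointing down, gripper open.
Joint ranges: [-3.1, 3.1], [-0.76, 2.03], [0.27, 2.55], [-1.08, 4.22], [0.17, 2.65], [-2.57, 2.57]. Speed limits (rad/s): [2.79, 2.79, 3.14, 3.14, 3.14, 3.14].

INTERFACE

Orientations are given as [roll, pitch, yaw] about the fixed x, y, z axes, in that order (R = Rz(yaw) Ry(pitch) Rx(roll)).
In Python, from bench import robot, eyes, finder gives the robot as it stands.
- The arm moves only by the tool play_rows, never from a script. Its argument "rows" is a list of rows, each an object with "linear": the shift along the tool's x, y, z in cm, a list of three; "spin": the turn about the tool's z in degrees. A call has 1 to 12 rows; each row shifts and turns the commanded pose from where the row before left it, along the tool's axes as they then stand; what a row does not reach is not made up. A row lasts 1/12 s, in which the tool goes at most 41.7 mm and 7.16 degrees, less where a joint would pass 70% of its speed; a pose out of reach is approached as far as the arm can. A call with a gripper value outside its range is refused whole. "claw" is the finger opening in cm, from 0 to 9.4, set as the call begins (left out, the last holds). The fingers move at their own pace and stop on an object; the grip force is fixed at half the most. Time passes only in rows, so rows that do not move let the fingers close. It gives the time, the measured TCP pose, the force and the opening at its end, in the units of the state.
- robot.get_obs(): the state, without advancing time (a new reading comes with each control period).
- eyes.snapshot(name): name is "side" or "top"; returns a dict with "frame" (384x512x3 uint8, red, green, blue), "fx", "fy", "cx", "cy" (pixels), "dist" ([k1, k2, p1, p2, k3] as OpenCV has them; the pictures are not rectified), "rvec" (rotation vector, rad) and "tvec" (3), from world to camera coordinates, as OpenCV has them. Camera axes: x right, y down, z forward; pixel columns grow to the right and rows downward; lengths in m; the calibration is good to about 2 mm. A picture is of the moment at which its call begins. There is no depth.
- robot.close_job(): hands the job in, once; it reports no verdict.
Trained networks look in a picture, given as the dict that the camera call returned (one of the last four; its "shot" number tells which), for a name from the list of things; names that differ only in an ending like _2 or _b are one class to them, and where a whole thing is asked for, a point or a joint stands for the part that bears it (a point fixed in the world has none). Each returns a list of dicts, best first, with "conf" (0 to 1); they miss things now and then, are a little off and sometimes report something else, mostly with a low value. They report only what shows in the picture. A call takes as long as a camera call. They do not tell look-alikes from the thing itself.
- finder.silhouettes(picture, name): "pixels" (384x512 bool, what is visible of it) and "box" ([centre column, centre row, width, height] in pixels, round what is visible of it).
The state is a dict: "time": time; "joint_positions": joint angles; "qvel": joint speeds; "joint_torque": joint torques, N m; "tool_pos": TCP position; "ee_rot": TCP orientation; "wrist_force": force on the tool from outside, world axes, zero at the start; "wrist_torque": the same for the moment, N m; "width": finger opening in m.
Only numpy, scipy, OpenCV 4.12 (cv2) and the standard library are available. Lean on these libraries where they do the work, as an engineer would, in place of code of your own. Each camera call takes 0.05 s, during which the arm holds its last target. There are 200 camera calls.

## Working session

There is one attempt and no reset: what is moved stays moved. The work goes in short steps, Python scripts to look and compute and a tool call to move; the robot and the scene stay as the last step left them, time stands still between calls to the robot, and variables do not carry over. Pictures are saved under pics/ and viewed, about 8 in all and at most 12, crops included, and the job is handed in when it is done.

Besides the shell and the picture viewer there is one more tool, called after "Request:" as name([rows], argument=value, ...), one row to a line, values as JSON. play_rows: Moves the arm, as the interface text tells. Its arguments: {"type":"object","properties":{"rows":{"type":"array"},"claw":{"type":"number"}},"required":["rows"]}

```bash
mkdir -p pics; ls; cat > h.py <<'E'
import numpy as np, cv2
from bench import robot, eyes, finder
def snap(n): return eyes.snapshot(n)
def KD(p): return np.array([[p['fx'],0,p['cx']],[0,p['fy'],p['cy']],[0,0,1.]]),np.array(p['dist'],float)
def proj(p,X):
    K,D=KD(p); return cv2.projectPoints(np.array(X,float).reshape(-1,1,3),np.array(p['rvec'],float),np.array(p['tvec'],float),K,D)[0][:,0]
def unproj(p,uv,z):
    K,D=KD(p); n=cv2.undistortPoints(np.array(uv,float).reshape(-1,1,2),K,D)[:,0]
    R=cv2.Rodrigues(np.array(p['rvec'],float))[0]; C=-R.T@np.array(p['tvec'],float).ravel()
    d=np.c_[n,np.ones(len(n))]@R; return C+d*((z-C[2])/d[:,2])[:,None]
def save(p,name,box=None,s=1):
    im=p['frame'][:,:,::-1]
    if box: im=im[box[1]:box[3],box[0]:box[2]]
    cv2.imwrite('pics/'+name,cv2.resize(im,None,fx=s,fy=s,interpolation=cv2.INTER_CUBIC))
def rect(p,m,z):
    c=max(cv2.findContours(m.astype(np.uint8),0,1)[0],key=cv2.contourArea)[:,0].astype(float)
    w=unproj(p,c,z)[:,:2].astype(np.float32); r=cv2.minAreaRect(w*1000); 
    (x,y),(a,b),t=r
    if a<b: a,b,t=b,a,t+90
    return round(x/1000,4),round(y/1000,4),round(a,1),round(b,1),round((t+90)%180-90,1)
E
python3 - <<'E'
from h import *
o=robot.get_obs(); print(o['time'],o['tool_pos'],o['ee_rot'],o['wrist_force'])
t=snap('top'); s=snap('side')
im=np.vstack([t['frame'],s['frame']])[:,:,::-1]
cv2.imwrite('pics/a.png',cv2.resize(t['frame'][:,:,::-1],None,fx=1.5,fy=1.5)); cv2.imwrite('pics/b.png',cv2.resize(s['frame'][:,:,::-1],None,fx=1.5,fy=1.5))
zs=dict(blank=.014,template=.014,jig=.008,stop=.04,e_core_a=.015,bobbin_b=.032,yellow_tape=.014,marker_pen=.016)
for p,nm in((t,'top'),(s,'side')):
  for n in zs:
    for d in finder.silhouettes(p,n)[:3]:
      print(nm,n,round(d['conf'],2),np.round(d['box']).tolist(),rect(p,d['pixels'],zs[n]) if d['pixels'].sum()>20 else '')
E
```

```text
pics
0.0 [0.15063685 0.52841576 0.21829089] [-3.13936701e+00 -2.42377451e-04  2.86378271e+00] [-0.40392479  0.43323169 -0.0747799 ]
top blank 0.92 [227.0, 201.0, 22.0, 28.0] (0.4821, 0.2521, 81.4, 51.3, 21.2)
top blank 0.58 [363.0, 226.0, 31.0, 35.0] (0.422, -0.1049, 83.8, 55.3, 21.1)
top template 0.88 [181.0, 197.0, 30.0, 31.0] (0.4896, 0.383, 83.5, 54.4, 17.9)
top jig 0.67 [318.0, 163.0, 44.0, 80.0] (0.6006, 0.0171, 221.3, 117.8, 0.2)
top e_core_a 0.62 [304.0, 242.0, 52.0, 5.0] (0.3851, 0.0474, 129.3, 13.1, -89.1)
top e_core_a 0.58 [259.0, 145.0, 13.0, 12.0] (0.6423, 0.177, 42.1, 19.5, -25.1)
top yellow_tape 0.73 [164.0, 148.0, 23.0, 23.0] (0.6285, 0.4363, 61.7, 55.5, 2.7)
top marker_pen 0.67 [304.0, 240.0, 51.0, 8.0] (0.3851, 0.0462, 126.5, 13.1, -89.1)
top marker_pen 0.4 [164.0, 147.0, 23.0, 22.0] (0.6277, 0.4349, 59.6, 57.3, 28.6)
side blank 0.81 [259.0, 221.0, 46.0, 21.0] (0.4813, 0.2623, 84.8, 69.5, 18.3)
side blank 0.62 [283.0, 163.0, 27.0, 7.0] (0.4229, -0.0918, 92.5, 85.7, 14.0)
side template 0.87 [255.0, 258.0, 48.0, 25.0] (0.4891, 0.3927, 82.4, 64.5, 16.4)
side template 0.26 [220.0, 172.0, 82.0, 30.0] (0.6032, -0.0057, 224.0, 212.6, 1.3)
side jig 0.8 [219.0, 172.0, 84.0, 32.0] (0.6076, -0.02, 231.9, 216.3, 1.4)
side stop 0.74 [205.0, 167.0, 13.0, 19.0] (0.6342, 0.0353, 113.9, 38.8, 87.9)
side e_core_a 0.69 [192.0, 203.0, 20.0, 11.0] (0.6439, 0.1878, 60.8, 37.9, -29.5)
side e_core_a 0.67 [170.0, 271.0, 36.0, 28.0] (0.6282, 0.4453, 75.3, 60.3, -73.1)
side yellow_tape 0.77 [169.0, 273.0, 34.0, 24.0] (0.6282, 0.4449, 78.0, 60.7, -73.1)
side marker_pen 0.48 [301.0, 184.0, 11.0, 26.0] (0.3866, 0.0531, 147.5, 15.1, -88.9)
```

View pics/a.png

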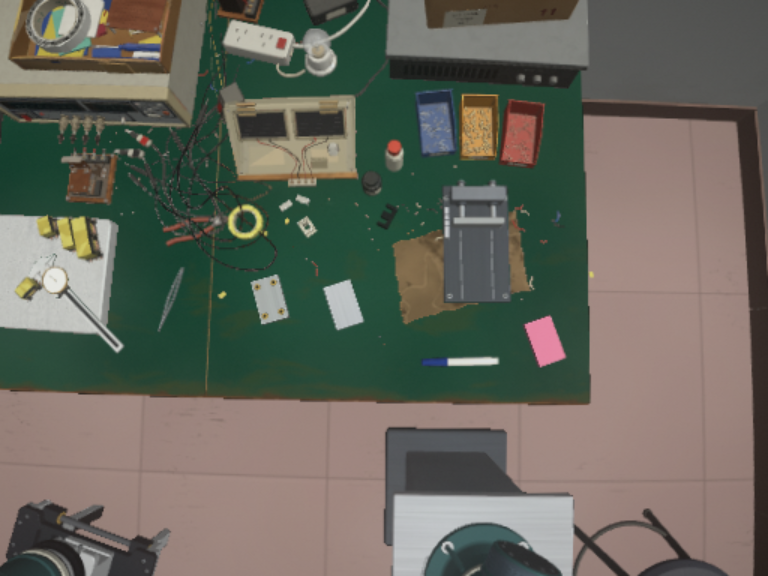

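View pics/b.png

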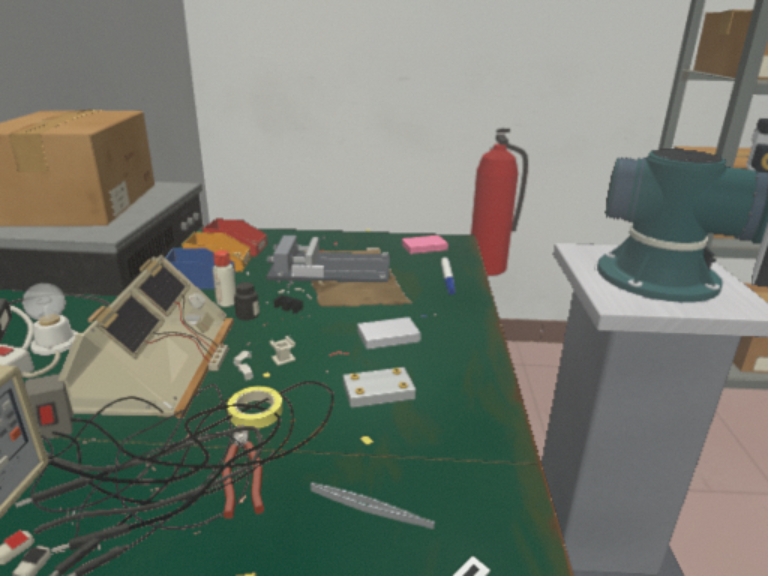

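Top picture: the grey plain plate is at about (228,202), the pink look-alike at (363,227), the template with four bushings at (180,199), and the jig at (318,163) with its stop at the far end (world +x). The plain grey plate fits "blank"; I'll leave the pink one alone. Next I fit the models and confirm in an enlarged crop.

```bash
cat >> h.py <<'E'
from scipy.optimize import minimize
PL=[(-.04,.04,-.025,.025,0,.014)]
def jig(q=0): return [(-.085,.130,-.06,.06,0,.008),(.05+q,.062+q,-.045,.045,.010,.044),(.092,.118,-.045,.045,.008,.046),(.028,.084,.051,.059,.008,.028)]
def corners(B,pose,z0=0):
    x,y,a=pose; out=[]
    for b in B:
        P=np.array([[X,Y,Z+z0] for X in b[:2] for Y in b[2:4] for Z in b[4:]])
        c,s=np.cos(a),np.sin(a); out.append(np.c_[x+c*P[:,0]-s*P[:,1],y+s*P[:,0]+c*P[:,1],P[:,2]])
    return out
def render(p,B,pose,z0=0,S=8):
    m=np.zeros((384*S//1,512*S),np.uint8)
    for P in corners(B,pose,z0):
        h=cv2.convexHull(((proj(p,P)+.5)*S-.5).astype(np.float32)); cv2.fillConvexPoly(m,np.round(h[:,0]).astype(np.int32),255)
    return cv2.resize(m,(512,384),interpolation=cv2.INTER_AREA)/255.
def fit(pm,B,pose,z0=0):
    def f(d):
        q=(pose[0]+d[0]*.01,pose[1]+d[1]*.01,pose[2]+d[2]*.1)
        return sum(np.abs(cv2.GaussianBlur(render(p,B,q,z0,4)-m.astype(float),(0,0),1.0)).sum()/m.sum() for p,m in pm)
    r=minimize(f,[0,0,0],method='Nelder-Mead',options=dict(xatol=.01,fatol=1e-4,maxiter=80,initial_simplex=[[0,0,0],[.5,0,0],[0,.5,0],[0,0,.5]]))
    d=r.x; return np.array([pose[0]+d[0]*.01,pose[1]+d[1]*.01,pose[2]+d[2]*.1]),r.fun
def outline(p,im,B,pose,z0,s,off,col):
    for P in corners(B,pose,z0):
        h=cv2.convexHull(proj(p,P).astype(np.float32))[:,0]
        cv2.polylines(im,[np.round((h+.5-off)*s).astype(np.int32)],True,col,1)
E
python3 - <<'E'
from h import *
t=snap('top'); s=snap('side')
res={}
for n,B,p0 in(('blank',PL,(.482,.252,.37)),('template',PL,(.489,.383,.31)),('jig',jig(),(.578,.017,0))):
    pm=[(p,finder.silhouettes(p,n)[0]['pixels']) for p in(t,s)]
    for lab,x in(('both',pm),('top',pm[:1])):
        r,e=fit(x,B,p0); print(n,lab,np.round(r,4),round(e,3))
        if lab=='both': res[n]=r
for p,nm,b,sc in((t,'top',(160,110,360,230),4),(s,'side',(160,140,310,280),4)):
    im=cv2.resize(p['frame'][b[1]:b[3],b[0]:b[2],::-1],None,fx=sc,fy=sc,interpolation=cv2.INTER_CUBIC)
    for n,B in(('blank',PL),('template',PL),('jig',jig())): outline(p,im,B,res[n],0,sc,np.array(b[:2]),(0,0,255))
    cv2.imwrite(f'pics/c_{nm}.png',im)
E
```

```text
blank both [0.482  0.2515 0.3288] 0.158
blank top [0.4817 0.252  0.3593] 0.104
template both [0.4888 0.3853 0.2941] 0.153
template top [0.4883 0.3855 0.2988] 0.055
jig both [0.5764 0.0156 0.0078] 0.119
jig top [0.5764 0.0157 0.0066] 0.032
```

View pics/c_top.png

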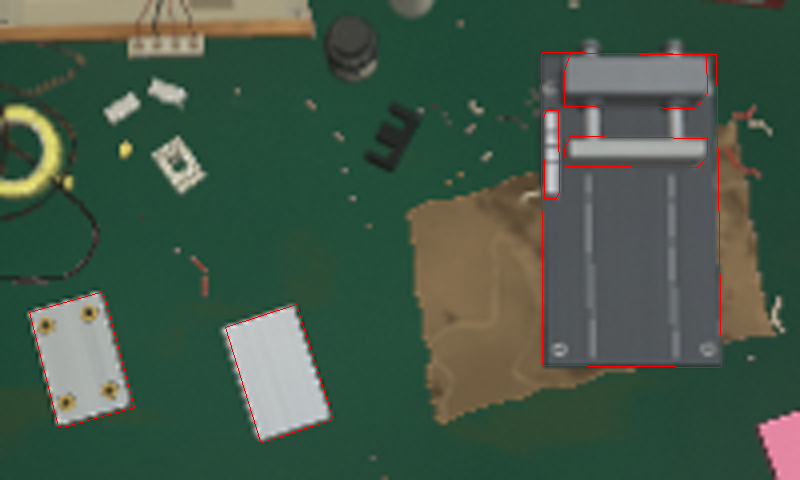

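View pics/c_side.png

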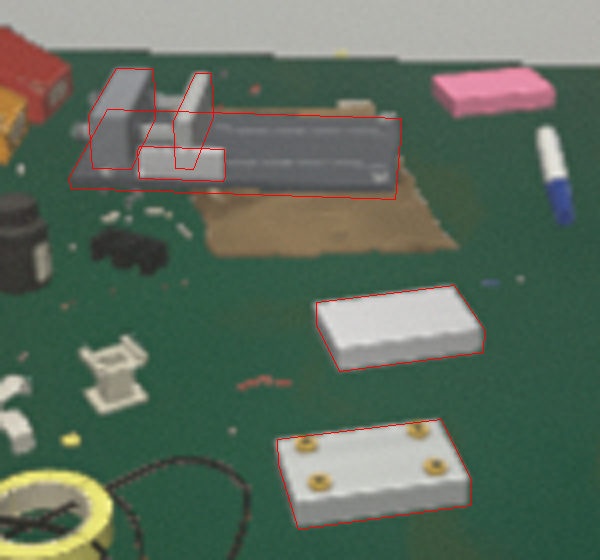

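The crop confirms it: the plain grey plate (crop about (277,373)) is the blank, the bushed plate is the template, and the fitted outlines match in both views. Poses: blank (0.482, 0.2515, yaw about 0.345), template (0.489, 0.385, 0.297), jig (0.5764, 0.0156, 0.007). Now to move.

Request:
play_rows([
  {"linear": [0, 0, 0], "spin": -7.14},
  {"linear": [0, 0, 0], "spin": -7.14},
  {"linear": [0, 0, 0], "spin": -7.14},
  {"linear": [0, 0, 0], "spin": -7.14},
  {"linear": [0, 0, 0], "spin": -7.14},
  {"linear": [-1.45, -2.48, 0], "spin": 0},
  {"linear": [-1.45, -2.48, 0], "spin": 0},
  {"linear": [-1.45, -2.48, 0], "spin": 0},
  {"linear": [-1.45, -2.48, 0], "spin": 0},
  {"linear": [-1.45, -2.48, 0], "spin": 0},
  {"linear": [-1.45, -2.48, 0], "spin": 0},
  {"linear": [-1.45, -2.48, 0], "spin": 0},
], claw=9.4)

```text
time: 2.3
tool_pos: [0.306, 0.399, 0.2197]
ee_rot: [3.141, 0.001, -2.796]
wrist_force: [-0.3, 0.2, 0.6]
width: 0.0939
```

Request:
play_rows([
  {"linear": [-1.45, -2.48, 1], "spin": 0},
  {"linear": [-1.45, -2.48, 1], "spin": 0},
  {"linear": [-1.45, -2.48, 1], "spin": 0},
  {"linear": [-1.45, -2.48, 1], "spin": 0},
  {"linear": [-1.45, -2.48, 1], "spin": 0},
  {"linear": [-1.45, -2.48, 1], "spin": 0},
  {"linear": [-1.45, -2.48, 1], "spin": 0},
  {"linear": [-1.45, -2.48, 1], "spin": 0},
  {"linear": [0, 0, 0], "spin": 0},
  {"linear": [0, 0, 0], "spin": 0},
  {"linear": [0, 0, 0], "spin": 0},
])

```text
time: 3.22
tool_pos: [0.4812, 0.2528, 0.1397]
ee_rot: [3.141, -0.0, -2.797]
wrist_force: [0.0, -0.6, 0.0]
width: 0.0937
```

```bash
cat >> h.py <<'E'
def go(x,y,z,yaw):
    o=robot.get_obs(); p=o['tool_pos']; r=o['ee_rot']
    R=cv2.Rodrigues(np.array([0,0,r[2]]))[0]@np.diag([1,-1,-1.])
    d=R.T@(np.array([x,y,z])-p); dy=(yaw-r[2]+np.pi/2)%np.pi-np.pi/2
    print('t',round(o['time'],2),'pos',np.round(p,4),'rot',np.round(r,4),'w',round(o['width'],4),'F',np.round(o['wrist_force'],2))
    print('shift cm',np.round(d*100,2),'spin deg',round(-np.degrees(dy),2))
E
python3 -c "
from h import *
go(.482,.2515,.0165,.345)"
```

```text
t 3.22 pos [0.4812 0.2528 0.1397] rot [ 3.1409e+00 -1.0000e-04 -2.7966e+00] w 0.0937 F [ 0.04 -0.57  0.05]
shift cm [-0.03 -0.15 12.32] spin deg 0.0
```

Request:
play_rows([
  {"linear": [0, -0.15, 2.5], "spin": 0},
  {"linear": [0, 0, 2.5], "spin": 0},
  {"linear": [0, 0, 2.5], "spin": 0},
  {"linear": [0, 0, 2], "spin": 0},
  {"linear": [0, 0, 1.5], "spin": 0},
  {"linear": [0, 0, 1], "spin": 0},
  {"linear": [0, 0, 0.3], "spin": 0},
  {"linear": [0, 0, 0], "spin": 0},
  {"linear": [0, 0, 0], "spin": 0},
])

```text
time: 3.97
tool_pos: [0.4825, 0.2519, 0.0178]
ee_rot: [3.141, 0.002, -2.796]
wrist_force: [0.9, 0.4, 0.5]
width: 0.094
```

Request:
play_rows([
  {"linear": [0, 0, 0], "spin": 0},
  {"linear": [0, 0, 0], "spin": 0},
  {"linear": [0, 0, 0], "spin": 0},
  {"linear": [0, 0, 0], "spin": 0},
  {"linear": [0, 0, 0], "spin": 0},
  {"linear": [0, 0, 0], "spin": 0},
  {"linear": [0, 0, 0], "spin": 0},
  {"linear": [0, 0, 0], "spin": 0},
], claw=4.4)

```text
time: 4.63
tool_pos: [0.4819, 0.2513, 0.0166]
ee_rot: [3.141, 0.0, -2.796]
wrist_force: [-0.3, 2.0, 0.1]
width: 0.0493
```

Request:
play_rows([
  {"linear": [0, 0, -1], "spin": 0},
  {"linear": [0, 0, -2], "spin": 0},
  {"linear": [0, 0, -2], "spin": 0},
  {"linear": [0, 0, -1], "spin": 6.5},
  {"linear": [0, 0, 0], "spin": 6.5},
  {"linear": [0, 0, 0], "spin": 6.4},
  {"linear": [-0.6, -1.8, 0], "spin": 0},
  {"linear": [-0.8, -2.4, 0], "spin": 0},
  {"linear": [-0.8, -2.4, 0], "spin": 0},
  {"linear": [-0.8, -2.4, 0], "spin": 0},
  {"linear": [-0.8, -2.4, 0], "spin": 0},
  {"linear": [-0.8, -2.4, 0], "spin": 0},
])

```text
time: 5.63
tool_pos: [0.529, 0.1121, 0.0769]
ee_rot: [-3.141, 0.0, -3.135]
wrist_force: [-0.4, -1.2, -0.5]
width: 0.0496
```

Request:
play_rows([
  {"linear": [-0.8, -2.4, 0], "spin": 0},
  {"linear": [-0.8, -2.4, 0], "spin": 0},
  {"linear": [-0.8, -2.4, 0], "spin": 0},
  {"linear": [-0.6, -1.8, 0], "spin": 0},
  {"linear": [-0.2, -0.6, 0], "spin": 0},
  {"linear": [0, 0, 0], "spin": 0},
  {"linear": [0, 0, 0], "spin": 0},
  {"linear": [0, 0, 0], "spin": 0},
  {"linear": [0, 0, 0], "spin": 0},
])

```text
time: 6.38
tool_pos: [0.5611, 0.0189, 0.0765]
ee_rot: [3.141, -0.0, -3.133]
wrist_force: [0.1, 0.0, -1.6]
width: 0.0496
```

```bash
python3 - <<'E'
from h import *
go(.5614,.0155,.025,.007)
t=snap('top');save(t,'d.png',(250,90,400,230),4)
E
```

```text
t 6.38 pos [0.5611 0.0189 0.0765] rot [ 3.1411e+00 -3.0000e-04 -3.1333e+00] w 0.0496 F [ 0.11  0.03 -1.59]
shift cm [-0.03 -0.34  5.15] spin deg 0.07
```

Request:
play_rows([
  {"linear": [0, -0.34, 1], "spin": 0},
  {"linear": [0, 0, 1.5], "spin": 0},
  {"linear": [0, 0, 1.2], "spin": 0},
  {"linear": [0, 0, 0.8], "spin": 0},
  {"linear": [0, 0, 0.4], "spin": 0},
  {"linear": [0, 0, 0.25], "spin": 0},
  {"linear": [0, 0, 0], "spin": 0},
  {"linear": [0, 0, 0], "spin": 0},
  {"linear": [0, 0, 0], "spin": 0},
])

```text
time: 7.18
tool_pos: [0.5621, 0.0142, 0.0254]
ee_rot: [-3.142, 0.001, -3.135]
wrist_force: [0.3, -0.1, -0.9]
width: 0.0498
```

Request:
play_rows([
  {"linear": [0, 0, 0], "spin": 0},
  {"linear": [0, 0, 0], "spin": 0},
  {"linear": [0, 0, 0], "spin": 0},
  {"linear": [0, 0, 0], "spin": 0},
  {"linear": [0, 0, 0], "spin": 0},
  {"linear": [0, 0, 0], "spin": 0},
  {"linear": [0, 0, -1.5], "spin": 0},
  {"linear": [0, 0, -3], "spin": 0},
  {"linear": [0, 0, -4], "spin": 0},
  {"linear": [0, 0, -2.5], "spin": 0},
  {"linear": [0, 0, 0], "spin": 0},
], claw=7.8)

```text
time: 8.1
tool_pos: [0.5655, 0.0139, 0.1427]
ee_rot: [-3.141, 0.014, -3.135]
wrist_force: [1.2, -0.8, 0.7]
width: 0.0782
```

Request:
play_rows([
  {"linear": [0.3, 1.5, 0], "spin": 0},
  {"linear": [0.6, 3.1, 0], "spin": 0},
  {"linear": [0.6, 3.1, 0], "spin": 0},
  {"linear": [0.6, 3.1, 0], "spin": 0},
  {"linear": [0.6, 3.1, 0], "spin": 0},
  {"linear": [0.6, 3.1, 0], "spin": 0},
  {"linear": [0.6, 3.1, 0], "spin": 0},
  {"linear": [0.6, 3.1, 0], "spin": 0},
  {"linear": [0.6, 3.1, 0], "spin": 0},
  {"linear": [0.6, 3.1, 0], "spin": 0},
  {"linear": [0.6, 3.1, 0], "spin": 0},
  {"linear": [0.6, 3.1, 0], "spin": 0},
], claw=9.4)

```text
time: 9.1
tool_pos: [0.4892, 0.371, 0.1338]
ee_rot: [-3.141, -0.001, -3.135]
wrist_force: [1.0, 0.6, -0.0]
width: 0.0938
```

Request:
play_rows([
  {"linear": [0.2, 1.5, 0], "spin": 0},
  {"linear": [0, 0, 0], "spin": -5.5},
  {"linear": [0, 0, 0], "spin": -5.5},
  {"linear": [0, 0, 0], "spin": -5.6},
  {"linear": [0, 0, 0], "spin": 0},
  {"linear": [0, 0, 0], "spin": 0},
  {"linear": [0, 0, 0], "spin": 0},
])

```text
time: 9.68
tool_pos: [0.4881, 0.3842, 0.1346]
ee_rot: [-3.141, -0.001, -2.848]
wrist_force: [-0.1, 0.0, -0.3]
width: 0.094
```

```bash
python3 - <<'E'
from h import *
go(.489,.3853,.0165,.297)
t=snap('top');s=snap('side')
pm=[]
for p in(t,s):
  for d in finder.silhouettes(p,'blank')[:3]:
    r=rect(p,d['pixels'],.022); print(d['conf'],r)
    if abs(r[0]-.56)<.05 and abs(r[1]-.015)<.05: pm.append((p,d['pixels']))
for x in (pm,pm[:1]):
  if x: b,e=fit(x,PL,(.562,.0145,.007),.008); print(np.round(b,4),e)
b=(270,110,380,220);sc=5
im=cv2.resize(t['frame'][b[1]:b[3],b[0]:b[2],::-1],None,fx=sc,fy=sc,interpolation=cv2.INTER_CUBIC)
outline(t,im,PL,(.562,.0145,.007),.008,sc,np.array(b[:2]),(0,0,255));cv2.imwrite('pics/e.png',im)
E
```

```text
t 9.68 pos [0.4881 0.3842 0.1346] rot [-3.1413e+00 -6.0000e-04 -2.8478e+00] w 0.094 F [-0.12  0.   -0.27]
shift cm [-0.11  0.08 11.81] spin deg -0.18
0.83 (0.4229, -0.1018, 80.7, 54.0, 20.5)
0.73 (0.5644, 0.0147, 81.0, 50.4, 1.0)
0.39 (0.598, 0.0191, 219.2, 120.0, 2.1)
0.85 (0.5718, 0.0273, 76.5, 63.1, -84.9)
0.41 (0.3907, -0.0742, 67.3, 22.6, 81.2)
[0.5648 0.0124 0.026 ] 1.5583045916000289
[0.5647 0.0136 0.0421] 0.08254500760201387
```

View pics/e.png

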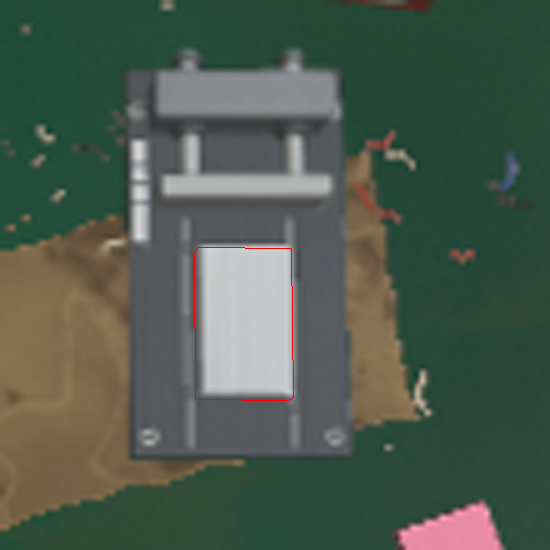

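Picture: the blank lies on the bed between the lines, crop (198..293, 246..398), and agrees with the outline within about 2 mm in x, square. Now the template.

Request:
play_rows([
  {"linear": [-0.1, 0.08, 2.5], "spin": 0},
  {"linear": [0, 0, 2.5], "spin": 0},
  {"linear": [0, 0, 2.5], "spin": 0},
  {"linear": [0, 0, 2], "spin": 0},
  {"linear": [0, 0, 1.3], "spin": 0},
  {"linear": [0, 0, 0.8], "spin": 0},
  {"linear": [0, 0, 0.2], "spin": 0},
  {"linear": [0, 0, 0], "spin": 0},
  {"linear": [0, 0, 0], "spin": 0},
])

```text
time: 10.63
tool_pos: [0.4897, 0.3864, 0.0185]
ee_rot: [3.141, 0.003, -2.845]
wrist_force: [0.3, -0.2, 0.2]
width: 0.0941
```

Request:
play_rows([
  {"linear": [0, 0, 0], "spin": 0},
  {"linear": [0, 0, 0], "spin": 0},
  {"linear": [0, 0, 0], "spin": 0},
  {"linear": [0, 0, 0], "spin": 0},
  {"linear": [0, 0, 0], "spin": 0},
  {"linear": [0, 0, 0], "spin": 0},
  {"linear": [0, 0, 0], "spin": 0},
  {"linear": [0, 0, 0], "spin": 0},
], claw=4.4)

```text
time: 11.3
tool_pos: [0.4887, 0.386, 0.017]
ee_rot: [3.141, 0.0, -2.845]
wrist_force: [-0.2, 0.4, 0.9]
width: 0.0498
```

Request:
play_rows([
  {"linear": [0, 0, -1], "spin": 0},
  {"linear": [0, 0, -2], "spin": 0},
  {"linear": [0, 0, -2.5], "spin": 0},
  {"linear": [0, 0, -2.5], "spin": 5.4},
  {"linear": [0, 0, 0], "spin": 5.5},
  {"linear": [0, 0, 0], "spin": 5.5},
  {"linear": [0, 0, 0], "spin": 0},
  {"linear": [0, 0, 0], "spin": 0},
])

```text
time: 11.97
tool_pos: [0.4882, 0.3854, 0.0964]
ee_rot: [-3.141, -0.001, -3.129]
wrist_force: [-1.2, -0.0, -3.9]
width: 0.0496
```

```bash
python3 - <<'E'
from h import *
go(.5645,.0143,.04,.012)
E
```

```text
t 11.97 pos [0.4882 0.3854 0.0964] rot [-3.1406e+00 -1.4000e-03 -3.1289e+00] w 0.0496 F [-1.17 -0.05 -3.85]
shift cm [ -7.16 -37.2    5.64] spin deg 0.04
```

Request:
play_rows([
  {"linear": [-0.51, -2.66, 0], "spin": 0},
  {"linear": [-0.51, -2.66, 0], "spin": 0},
  {"linear": [-0.51, -2.66, 0], "spin": 0},
  {"linear": [-0.51, -2.66, 0], "spin": 0},
  {"linear": [-0.51, -2.66, 0], "spin": 0},
  {"linear": [-0.51, -2.66, 0], "spin": 0},
  {"linear": [-0.51, -2.66, 0], "spin": 0},
  {"linear": [-0.51, -2.66, 0], "spin": 0},
  {"linear": [-0.51, -2.66, 0], "spin": 0},
  {"linear": [-0.51, -2.66, 0], "spin": 0},
  {"linear": [-0.51, -2.66, 0], "spin": 0},
  {"linear": [-0.51, -2.66, 0], "spin": 0},
])

```text
time: 12.97
tool_pos: [0.5526, 0.0659, 0.0962]
ee_rot: [3.142, -0.002, -3.129]
wrist_force: [-0.7, -0.3, -2.9]
width: 0.0496
```

Request:
play_rows([
  {"linear": [-0.5, -2.6, 0], "spin": 0},
  {"linear": [-0.4, -1.8, 0], "spin": 0},
  {"linear": [-0.14, -0.88, 0], "spin": 0},
  {"linear": [0, 0, 0], "spin": 0},
  {"linear": [0, 0, 0], "spin": 0},
  {"linear": [0, 0, 0], "spin": 0},
  {"linear": [0, 0, 0], "spin": 0},
])

```text
time: 13.55
tool_pos: [0.5638, 0.0159, 0.0968]
ee_rot: [3.141, -0.0, -3.129]
wrist_force: [0.2, 0.4, -3.8]
width: 0.0495
```

```bash
python3 - <<'E'
from h import *
go(.5645,.0143,.039,.012)
o=robot.get_obs();p=o['tool_pos'];s=snap('side')
z=p[2]-.0166
im=s['frame'][125:225,170:290,::-1]; im=cv2.resize(im,None,fx=6,fy=6,interpolation=cv2.INTER_CUBIC)
outline(s,im,PL,(p[0],p[1],.012),z,6,np.array((170,125)),(0,0,255))
outline(s,im,PL,(.5645,.0143,.012),.008,6,np.array((170,125)),(0,255,0));cv2.imwrite('pics/f.png',im)
E
```

```text
t 13.55 pos [0.5638 0.0159 0.0968] rot [ 3.1409e+00 -5.0000e-04 -3.1294e+00] w 0.0495 F [ 0.17  0.43 -3.78]
shift cm [-0.07 -0.16  5.78] spin deg 0.01
```

View pics/f.png

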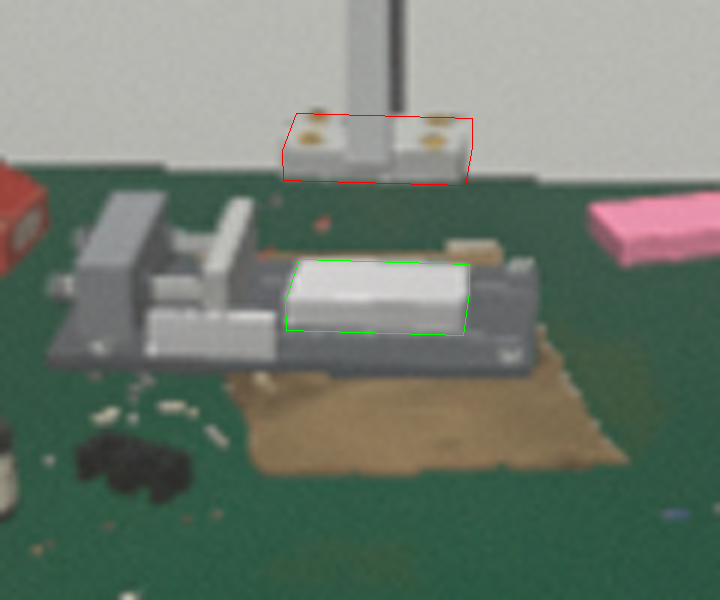

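Picture: the held template is level, at crop (284..466, 112..185), and directly above the blank (287..469, 260..334). Both outlines agree within about a millimetre or two. Lowering.

Request:
play_rows([
  {"linear": [0, -0.1, 1], "spin": 0},
  {"linear": [0, 0, 1.5], "spin": 0},
  {"linear": [0, 0, 1.5], "spin": 0},
  {"linear": [0, 0, 0.9], "spin": 0},
  {"linear": [0, 0, 0.5], "spin": 0},
  {"linear": [0, 0, 0.33], "spin": 0},
  {"linear": [0, 0, 0], "spin": 0},
  {"linear": [0, 0, 0], "spin": 0},
  {"linear": [0, 0, 0], "spin": 0},
])

```text
time: 14.35
tool_pos: [0.5649, 0.0135, 0.0404]
ee_rot: [-3.141, 0.002, -3.131]
wrist_force: [0.5, 1.0, -4.3]
width: 0.0497
```

```bash
python3 - <<'E'
from h import *
go(.5645,.0143,.039,.012)
E
```

```text
t 14.35 pos [0.5649 0.0135 0.0404] rot [-3.1415e+00  1.9000e-03 -3.1314e+00] w 0.0497 F [ 0.54  1.   -4.32]
shift cm [0.04 0.08 0.14] spin deg -0.11
```

Request:
play_rows([
  {"linear": [0, 0.05, 0.05], "spin": 0},
  {"linear": [0, 0, 0.05], "spin": 0},
  {"linear": [0, 0, 0], "spin": 0},
  {"linear": [0, 0, 0], "spin": 0},
  {"linear": [0, 0, 0], "spin": 0},
])

```text
time: 14.77
tool_pos: [0.5645, 0.014, 0.039]
ee_rot: [3.141, 0.001, -3.131]
wrist_force: [0.7, -0.7, -3.2]
width: 0.0494
```

Request:
play_rows([
  {"linear": [0, 0, 0], "spin": 0},
  {"linear": [0, 0, 0], "spin": 0},
  {"linear": [0, 0, 0], "spin": 0},
  {"linear": [0, 0, 0], "spin": 0},
  {"linear": [0, 0, 0], "spin": 0},
  {"linear": [0, 0, 0], "spin": 0},
  {"linear": [0, 0, -1.5], "spin": 0},
  {"linear": [0, 0, -2.5], "spin": 0},
  {"linear": [0, 0, -3], "spin": 0},
  {"linear": [0, 0, -1], "spin": 0},
  {"linear": [0, 0, 0], "spin": 0},
], claw=7.8)

```text
time: 15.68
tool_pos: [0.5665, 0.0139, 0.1226]
ee_rot: [-3.141, 0.008, -3.131]
wrist_force: [0.9, -0.7, 0.3]
width: 0.078
```

Request:
play_rows([
  {"linear": [2, 0, 0], "spin": 0},
  {"linear": [3, 0, 0], "spin": 0},
  {"linear": [3, 0, 0], "spin": 0},
  {"linear": [2, 0, 0], "spin": 0},
  {"linear": [0, 0, 0], "spin": 0},
  {"linear": [0, 0, 0], "spin": 0},
  {"linear": [0, 0, 0], "spin": 0},
], claw=3.0)

```text
time: 16.27
tool_pos: [0.4645, 0.013, 0.1179]
ee_rot: [3.141, -0.0, -3.131]
wrist_force: [0.2, -0.2, -0.3]
width: 0.0347
```

```bash
python3 - <<'E'
from h import *
go(.5764-.055-.03,.014,.026,.007)
for n,b in(('top',(270,110,370,220)),('side',(190,135,290,215))):
  s=snap(n)
  im=s['frame'][b[1]:b[3],b[0]:b[2],::-1]; im=cv2.resize(im,None,fx=5,fy=5,interpolation=cv2.INTER_CUBIC)
  outline(s,im,PL,(.5645,.014,.010),.022,5,np.array(b[:2]),(0,0,255))
  outline(s,im,PL,(.5645,.014,.010),.008,5,np.array(b[:2]),(0,255,0))
  cv2.imwrite('pics/_%s.png'%n,im)
a,c=cv2.imread('pics/_top.png'),cv2.imread('pics/_side.png'); h=np.zeros((550,1000,3),np.uint8);h[:,:500]=a;h[:400,500:]=c
cv2.imwrite('pics/g.png',cv2.resize(h,(800,440)))
E
```

```text
t 16.27 pos [0.4645 0.013  0.1179] rot [ 3.1414e+00 -3.0000e-04 -3.1315e+00] w 0.0347 F [ 0.24 -0.2  -0.3 ]
shift cm [-2.69  0.07  9.19] spin deg 0.18
```

View pics/g.png

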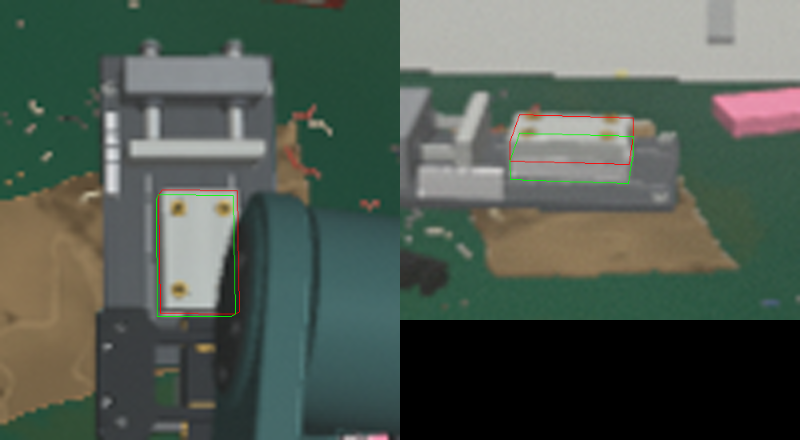

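Picture: the template sits on the blank with edges in line in both views, the stop at rest. Now go down behind the near end with the fingers 30 mm apart.

Request:
play_rows([
  {"linear": [-1.5, 0.1, 0], "spin": 0.2},
  {"linear": [-1.5, 0, 1.5], "spin": 0},
  {"linear": [0, 0, 2], "spin": 0},
  {"linear": [0, 0, 2], "spin": 0},
  {"linear": [0, 0, 2], "spin": 0},
  {"linear": [0, 0, 1.2], "spin": 0},
  {"linear": [0, 0, 0.55], "spin": 0},
  {"linear": [0, 0, 0], "spin": 0},
  {"linear": [0, 0, 0], "spin": 0},
  {"linear": [0, 0, 0], "spin": 0},
  {"linear": [0, 0, 0], "spin": 0},
])

```text
time: 17.28
tool_pos: [0.4953, 0.0142, 0.0275]
ee_rot: [-3.141, 0.003, -3.135]
wrist_force: [-0.5, -0.4, 0.5]
width: 0.0298
```

```bash
python3 - <<'E'
from h import *
go(.5165,.0142,.0255,.008)
E
```

```text
t 17.28 pos [0.4953 0.0142 0.0275] rot [-3.1415e+00  2.6000e-03 -3.1349e+00] w 0.0298 F [-0.48 -0.38  0.53]
shift cm [-2.12 -0.02  0.2 ] spin deg -0.08
```

Request:
play_rows([
  {"linear": [-0.5, 0, 0.1], "spin": 0},
  {"linear": [-0.5, 0, 0], "spin": 0},
  {"linear": [-0.4, 0, 0], "spin": 0},
  {"linear": [-0.2, 0, 0], "spin": 0},
  {"linear": [-0.2, 0, 0], "spin": 0},
  {"linear": [-0.2, 0, 0], "spin": 0},
  {"linear": [-0.2, 0, 0], "spin": 0},
  {"linear": [-0.2, 0, 0], "spin": 0},
  {"linear": [-0.2, 0, 0], "spin": 0},
  {"linear": [-0.2, 0, 0], "spin": 0},
  {"linear": [-0.2, 0, 0], "spin": 0},
  {"linear": [-0.2, 0, 0], "spin": 0},
])

```text
time: 18.28
tool_pos: [0.5242, 0.0146, 0.0249]
ee_rot: [3.141, -0.005, -3.135]
wrist_force: [-4.3, 0.3, 4.0]
width: 0.0299
```

Request:
play_rows([
  {"linear": [-0.2, 0, 0], "spin": 0},
  {"linear": [-0.2, 0, 0], "spin": 0},
  {"linear": [-0.2, 0, 0], "spin": 0},
  {"linear": [-0.2, 0, 0], "spin": 0},
  {"linear": [0, 0, 0], "spin": 0},
  {"linear": [0, 0, 0], "spin": 0},
  {"linear": [0, 0, 0], "spin": 0},
])

```text
time: 18.87
tool_pos: [0.5328, 0.0146, 0.0249]
ee_rot: [3.141, -0.003, -3.135]
wrist_force: [-5.9, -0.5, 3.2]
width: 0.03
```

```bash
cat > look.py <<'E'
from h import *
import sys
def look(name,q,b=(190,130,290,215)):
  x=.5764+.05+q-.04
  out=[]
  for n,b in(('top',(285,115,365,205)),('side',(190,135,290,215))):
    s=snap(n); im=s['frame'][b[1]:b[3],b[0]:b[2],::-1]; im=cv2.resize(im,None,fx=6,fy=6,interpolation=cv2.INTER_CUBIC)
    out.append(im)
  h=np.zeros((540,1080,3),np.uint8);h[:,:480]=out[0];h[:480,480:]=out[1]
  cv2.imwrite('pics/'+name,cv2.resize(h,(800,400)))
E
python3 - <<'E'
from look import *
go(.5484,.0145,.0255,.008); look('h.png',0)
E
```

```text
t 18.87 pos [0.5328 0.0146 0.0249] rot [ 3.1414e+00 -3.1000e-03 -3.1348e+00] w 0.03 F [-5.88 -0.52  3.22]
shift cm [-1.56 -0.02 -0.06] spin deg -0.07
```

View pics/h.png

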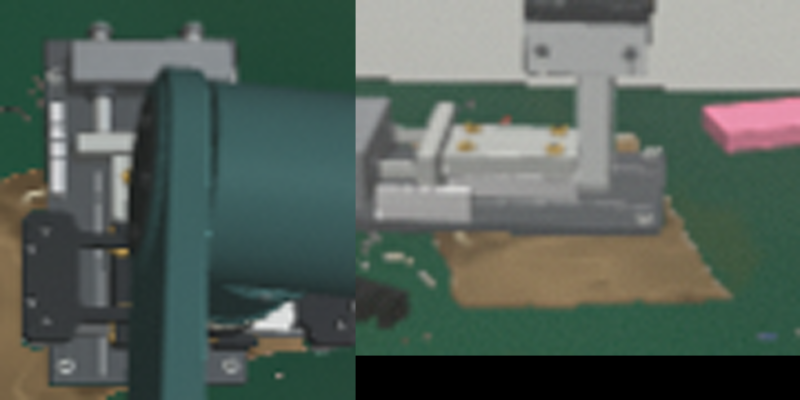

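Picture: the pair is moving as one, with the template front at about (445,150) close to the stop at (440,140), and the stop is about at rest. There is some downward load on the fingers, so I'll relieve it and go on in small steps.

Request:
play_rows([
  {"linear": [0, 0, -0.08], "spin": 0},
  {"linear": [-0.1, 0, 0], "spin": 0},
  {"linear": [-0.1, 0, 0], "spin": 0},
  {"linear": [0, 0, 0], "spin": 0},
  {"linear": [0, 0, 0], "spin": 0},
  {"linear": [0, 0, 0], "spin": 0},
])

```text
time: 19.47
tool_pos: [0.5357, 0.0146, 0.0254]
ee_rot: [3.141, -0.001, -3.135]
wrist_force: [-2.8, -0.7, -1.6]
width: 0.0302
```

Request:
play_rows([
  {"linear": [-0.1, 0, 0], "spin": 0},
  {"linear": [-0.1, 0, 0], "spin": 0},
  {"linear": [0, 0, 0], "spin": 0},
  {"linear": [0, 0, 0], "spin": 0},
  {"linear": [0, 0, 0], "spin": 0},
])

```text
time: 19.88
tool_pos: [0.5382, 0.0146, 0.0259]
ee_rot: [3.141, 0.0, -3.135]
wrist_force: [-3.1, -0.4, -2.4]
width: 0.03
```

Request:
play_rows([
  {"linear": [-0.1, 0, 0], "spin": 0},
  {"linear": [-0.1, 0, 0], "spin": 0},
  {"linear": [0, 0, 0], "spin": 0},
  {"linear": [0, 0, 0], "spin": 0},
  {"linear": [0, 0, 0], "spin": 0},
])

```text
time: 20.3
tool_pos: [0.5395, 0.0146, 0.0259]
ee_rot: [3.142, -0.002, -3.135]
wrist_force: [-6.1, -0.1, -1.0]
width: 0.0303
```

```bash
cat >> look.py <<'E'
def stopq(s,t=None,pose=(.5764,.0156,.007)):
  # stop travel from the side view: match of stop silhouette column against model
  for d in finder.silhouettes(s,'stop')[:2]:
    print('stop',round(d['conf'],2),np.round(d['box'],1))
  for q in(0,.005,.01,.015):
    P=corners([jig(q)[1]],pose)[0]; u=proj(s,P); u=u[P[:,2]>.03]; print(q,np.round([u[:,0].min(),u[:,0].max()],1),end=' ')
  print()
E
python3 - <<'E'
from look import *
go(.5484,.0145,.0255,.008); s=snap('side'); stopq(s); cv2.imwrite('pics/_s1.png',s['frame'])
E
```

```text
t 20.3 pos [0.5395 0.0146 0.0259] rot [ 3.1415e+00 -1.6000e-03 -3.1348e+00] w 0.0303 F [-6.11 -0.11 -1.04]
shift cm [-0.89 -0.02  0.04] spin deg -0.07
stop 0.73 [298.2 184.4  13.4  27.8]
stop 0.72 [194.9 165.9  32.1  21.6]
0 [202.8 212.4] 0.005 [200.9 210.6] 0.01 [199.  208.9] 0.015 [197.1 207.1]
```

Request:
play_rows([
  {"linear": [-0.1, 0, 0], "spin": 0},
  {"linear": [-0.1, 0, 0], "spin": 0},
  {"linear": [0, 0, 0], "spin": 0},
  {"linear": [0, 0, 0], "spin": 0},
  {"linear": [0, 0, 0], "spin": 0},
])

```text
time: 20.82
tool_pos: [0.5407, 0.0146, 0.0259]
ee_rot: [3.141, -0.003, -3.135]
wrist_force: [-7.2, -0.3, 1.6]
width: 0.0298
```

Request:
play_rows([
  {"linear": [-0.1, 0, 0], "spin": 0},
  {"linear": [-0.1, 0, 0], "spin": 0},
  {"linear": [0, 0, 0], "spin": 0},
  {"linear": [0, 0, 0], "spin": 0},
  {"linear": [0, 0, 0], "spin": 0},
])

```text
time: 21.23
tool_pos: [0.542, 0.0147, 0.0259]
ee_rot: [3.141, -0.005, -3.135]
wrist_force: [-9.0, 0.0, 2.4]
width: 0.0302
```

Request:
play_rows([
  {"linear": [-0.1, 0, 0], "spin": 0},
  {"linear": [-0.1, 0, 0], "spin": 0},
  {"linear": [0, 0, 0], "spin": 0},
  {"linear": [0, 0, 0], "spin": 0},
  {"linear": [0, 0, 0], "spin": 0},
])

```text
time: 21.65
tool_pos: [0.5432, 0.0147, 0.0259]
ee_rot: [3.141, -0.007, -3.135]
wrist_force: [-10.9, -0.2, 3.7]
width: 0.0301
```

```bash
python3 - <<'E'
from look import *
go(.5484,.0145,.0255,.008); look('i.png',0)
s=snap('side'); im=s['frame'][140:190,185:260,::-1]; im=cv2.resize(im,None,fx=10,fy=10,interpolation=cv2.INTER_CUBIC)
for q,c in((0,(0,0,255)),(.01,(0,255,0))): outline(s,im,[jig(q)[1]],(.5764,.0156,.007),0,10,np.array((185,140)),c)
cv2.imwrite('pics/j.png',im)
E
```

```text
t 21.65 pos [0.5432 0.0147 0.0259] rot [ 3.1415 -0.0069 -3.1346] w 0.0301 F [-10.86  -0.18   3.72]
shift cm [-0.52 -0.03  0.04] spin deg -0.05
```

View pics/j.png

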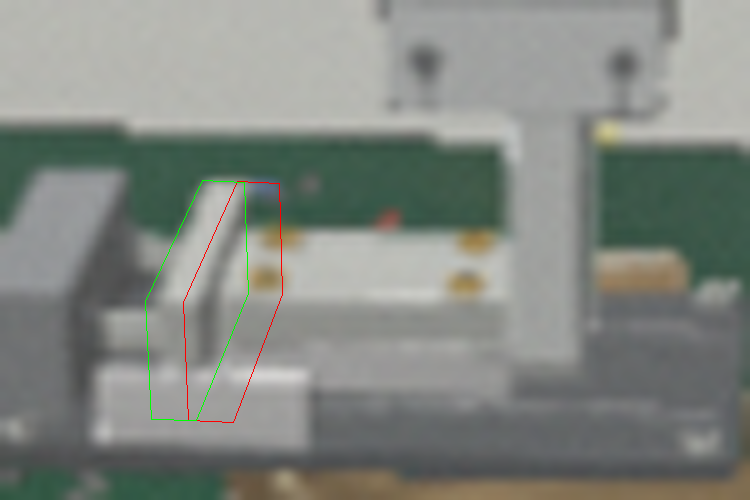

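Picture: the stop (top face far end about (206..243,183)) lies near the green 10 mm outline, between it and the red rest outline. The eye estimate is 7 to 9 mm, but the TCP reading suggests about 5 mm, so I'll measure it numerically against the rest images.

```bash
cat > sq.py <<'E'
from look import *
from scipy.ndimage import map_coordinates
def sq():
  J=(.5764,.0156,.007)
  for n,f,ys in(('top','a.png',(.026,.044)),('side','b.png',(-.044,.044))):
    p=snap(n); ref=cv2.imread('pics/'+f).astype(float)
    cur=cv2.resize(p['frame'][:,:,::-1],None,fx=1.5,fy=1.5).astype(float)
    # points on the plane of the stop's top face (with a margin around in x)
    X,Y=np.meshgrid(np.arange(.046,.066,.0005),np.arange(*ys,.001)); X=X.ravel();Y=Y.ravel()
    def world(q):
      c,s=np.cos(J[2]),np.sin(J[2]); return np.c_[J[0]+c*(X+q)-s*Y,J[1]+s*(X+q)+c*Y,np.full(len(X),.044)]
    def samp(im,q):
      u=(proj(p,world(q))+.5)*1.5-.5; return np.stack([map_coordinates(im[:,:,k],[u[:,1],u[:,0]],order=1) for k in range(3)])
    sel=slice(None); r=samp(ref,0)[:,sel]; Q=np.arange(-.002,.018,.0005)
    c=[np.corrcoef(r.ravel(),samp(cur,q)[:,sel].ravel())[0,1] for q in Q]; k=int(np.argmax(c))
    print(n,'q mm',Q[k]*1000,'corr',np.round(c[k],3),np.round(c[max(0,k-4):k+5:2],3))
E
python3 -c "
from sq import *
sq()"
```

```text
top q mm 8.0 corr 0.995 [0.83  0.953 0.995 0.938 0.791]
side q mm 7.5 corr 0.93 [0.716 0.866 0.93  0.9   0.79 ]
```

Request:
play_rows([
  {"linear": [-0.1, 0, 0], "spin": 0},
  {"linear": [-0.1, 0, 0], "spin": 0},
  {"linear": [-0.1, 0, 0], "spin": 0},
  {"linear": [0, 0, 0], "spin": 0},
  {"linear": [0, 0, 0], "spin": 0},
  {"linear": [0, 0, 0], "spin": 0},
  {"linear": [0, 0, 0], "spin": 0},
  {"linear": [0, 0, 0], "spin": 0},
  {"linear": [0, 0, 0], "spin": 0},
])

```text
time: 22.65
tool_pos: [0.5451, 0.0148, 0.0259]
ee_rot: [3.141, -0.01, -3.134]
wrist_force: [-13.8, -1.3, 6.9]
width: 0.0301
```

```bash
python3 - <<'E'
from sq import *
go(.5484,.0145,.0255,.008); sq()
J=(.5764,.0156,.007); q=.0095; x=J[0]+.05+q-.04
out=[]
for n,b in(('top',(285,120,360,190)),('side',(190,135,265,205))):
  s=snap(n); im=cv2.resize(s['frame'][b[1]:b[3],b[0]:b[2],::-1],None,fx=5.3,fy=5.3,interpolation=cv2.INTER_CUBIC)
  if n=='side':
    outline(s,im,PL,(x,.0145,.007),.022,5.3,np.array(b[:2]),(0,0,255)); outline(s,im,PL,(x,.0145,.007),.008,5.3,np.array(b[:2]),(0,255,0))
  out.append(im)
cv2.imwrite('pics/k.png',np.hstack(out))
E
```

```text
t 22.65 pos [0.5451 0.0148 0.0259] rot [ 3.1415 -0.0096 -3.1344] w 0.0301 F [-13.82  -1.31   6.9 ]
shift cm [-0.33 -0.03  0.04] spin deg -0.05
top q mm 10.5 corr 0.991 [0.864 0.968 0.991 0.916 0.765]
side q mm 9.5 corr 0.942 [0.758 0.896 0.942 0.894 0.769]
```

View pics/k.png

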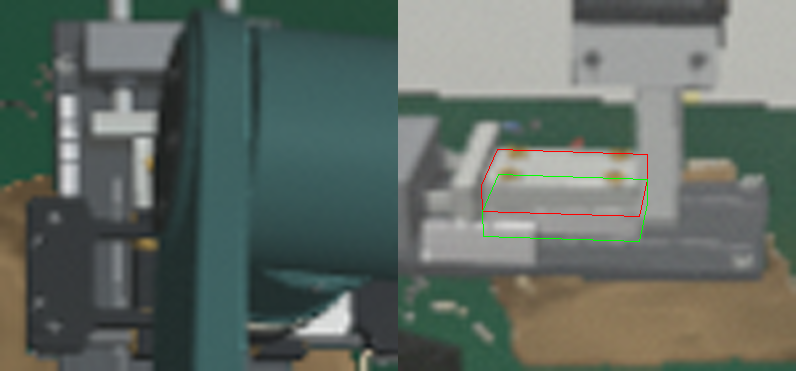

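Picture: both plate outlines, drawn flush to the stop at 9.5 mm travel, match in the side view. The stop is level with the middle mark in the top view. Final steadiness check before handing in.

Request:
play_rows([
  {"linear": [0, 0, 0], "spin": 0},
  {"linear": [0, 0, 0], "spin": 0},
  {"linear": [0, 0, 0], "spin": 0},
  {"linear": [0, 0, 0], "spin": 0},
  {"linear": [0, 0, 0], "spin": 0},
  {"linear": [0, 0, 0], "spin": 0},
])

```text
time: 23.35
tool_pos: [0.5451, 0.0148, 0.0259]
ee_rot: [3.141, -0.01, -3.134]
wrist_force: [-13.6, -0.6, 5.8]
width: 0.0297
```

```bash
python3 - <<'E'
from sq import *
go(.5484,.0145,.0255,.008); sq(); print(robot.close_job())
E
```

```text
t 23.35 pos [0.5451 0.0148 0.0259] rot [ 3.1415 -0.0096 -3.1344] w 0.0297 F [-13.64  -0.57   5.78]
shift cm [-0.33 -0.03  0.04] spin deg -0.04
top q mm 10.0 corr 0.991 [0.79  0.925 0.991 0.966 0.846]
side q mm 9.5 corr 0.942 [0.754 0.894 0.942 0.895 0.77 ]
the job is handed in; nothing more can be done
None
```

I laid the grey blank on the jig bed between the lines, stacked the template squarely on it and let go. I then pushed the pair endways into the sprung stop with two fingers 30 mm apart, and handed the job in at 23.4 s while still holding that push.

- **Stop travel:** the last check put the stop at 10.0 mm (top camera) and 9.5 mm (side camera). The pose was unchanged over the last 0.7 s.
- **Plates:** they looked flush with each other and with the stop in the side view. In the top view the arm hid most of the plates at the end, so I checked their squareness only before the push.
- **Disagreements:**
  - The wrist read 13.6 N along the push and about 6 N upward, against the 8 N the spring should give. I put the excess down to friction under the plates and the fingers bearing down on their ends, but I did not confirm that.
  - The tool position suggested about 3 mm less travel than the cameras; I trusted the cameras.

I didn't touch the pink plate or the other things on the bench.

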